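# File a findings case back into the packed row

### The job

Pick up the findings case that stands alone on the bench and slide it, standing upright, from the front into the vacant place in the row on the shelf, easing the neighbouring cases apart with its nose and wiggling it where it binds; then push it fully home so that it stands flush with the others. Feel your way and work gently: the cases are brittle, so press no harder than a light fingertip push, never force or ram them, do not topple or pull out any in the row, and leave the other tools on the bench where they are.

Things in the scene. Friction and masses are not known exactly. Their poses are not given: they have to be found in the camera images.
- case_new: The findings case to put away: smooth hard plastic, 96 mm long, 22 thick, 66 high, about 120 g, standing alone on its long edge on the bench, right of the shelf. Origin: centre of its underside; x along its length, y through its thickness, z up. Its two ends are alike, either may lead. The upright edges are rounded to 8 mm radius, so each end is a blunt nose with a 6 mm flat.
- shelf: Low fixed wooden shelf, 240 mm wide, open in front. Origin: underside on the bench; x from the open front to the back, y left, z up. Its board's top is 12 mm above the bench, from x = -75 mm; the back board's face is at x = +48 mm, 50 mm high above the board. Cases that are fully home touch it and have their origin at x = 0. Two fixed steel end brackets, 46 mm high, hold the row.
- case_1: In the row on the shelf, the leftmost (+y) case of the row: 66 mm high, otherwise shaped as the new case (96 x 22 mm, edges rounded 8 mm), about 130 g, loose, square to the shelf, at the back board. Slides easily (friction about 0.25). Origin: centre of its underside. Between it and the left end bracket is free space of either 0.5 to 1.5 or 8.3 to 9.3 mm, the other at the other end of the row; which is not measured and must be felt (or seen).
- case_2: In the row on the shelf, the left neighbour of the vacant place: 62 mm high, otherwise shaped as the new case (96 x 22 mm, edges rounded 8 mm), about 130 g, loose, square to the shelf, at the back board. Slides easily (friction about 0.25). Origin: centre of its underside. The gap between it and case_3 is only 12.5 to 14.5 mm; with the new case in, 2.5 mm of play is left in the row.
- case_3: In the row on the shelf, the right neighbour of the vacant place: 70 mm high, otherwise shaped as the new case (96 x 22 mm, edges rounded 8 mm), about 130 g, loose, square to the shelf, at the back board. Slides easily (friction about 0.25). Origin: centre of its underside. Between the two cases of each pair are 0.6 mm.
- case_4: In the row on the shelf, the rightmost (-y) case of the row: 60 mm high, otherwise shaped as the new case (96 x 22 mm, edges rounded 8 mm), about 130 g, loose, square to the shelf, at the back board. Slides easily (friction about 0.25). Origin: centre of its underside. Between it and the right end bracket is free space of either 0.5 to 1.5 or 8.3 to 9.3 mm, the other at the other end of the row; which is not measured and must be felt (or seen).
- anvil: Bystander: small steel bench anvil, 50 x 75 mm foot, 54 mm high, horn along its +y. Origin: centre of the underside.
- mallet: Bystander: wooden mallet lying flat, 230 mm long along its x, head 36 x 70 x 36 mm at +x. Origin: under the middle of the handle.
- pliers: Bystander: pliers lying flat, 155 mm long along their x, 12 mm high. Origin: underside, near the pivot.
There are look-alikes about, which are no part of the job. What is shaped like the case_1 but purple or red is not meant.

How it is judged:
By the outcome, as a careful person would: the job done as asked, in the order asked, and still so for the second after the job is handed in, with the robot touching nothing.
It also fails if it takes over 67 s, if anything falls off the work surface, if the arm or the gripper's body presses on something with over 40 N, if the wrist force passes 120 N, or if a joint passes its speed limit or range.

### The arm

A 7-joint arm with a two-finger parallel gripper is mounted at the origin on the work surface. World frame = base frame: x ahead of the robot, y to its left, z up, the work surface at z = 0. Lengths are in m, angles in rad, forces in N, time in s.
With the tool pointing down it reaches from about 0.4 to 0.875 m from the base axis. Payload 19.3 kg.
Tool frame: the origin (TCP) lies on the centre line of the jaws, within the pads' length; the fingertips stand 8 mm ahead of it and the grasp point (between the pads) lies 11 mm behind it; z points along the fingers, y is the line along which they close (so a half turn about z gives the same grasp; the last joint's range is limited). The gripper opens to 85 mm and grips with 20 to 120 N. Pads are 22 mm wide; open, the fingers measure 114 mm over their backs; the gripper's body (76 mm by 85 mm) begins 54 mm behind the grasp point. The pads swing forward as they close: fully open they stand 13 mm farther back than shut.
Start: joints at [1.081, 0.521, -0.036, 1.599, 0.021, 1.021, -0.113], TCP at [0.255, -0.571, 0.239] pointing down, gripper open.
Joint ranges: [-2.91, 2.91], [-0.3, 2.13], [-1.5, 1.42], [0.17, 2.43], [-1.26, 4.41], [0.16, 1.93], [-2.52, 2.52]. Speed limits (rad/s): [1.89, 1.89, 2.39, 2.39, 3.01, 3.01, 3.01].

### API

Orientations are given as [roll, pitch, yaw] about the fixed x, y, z axes, in that order (R = Rz(yaw) Ry(pitch) Rx(roll)).
In Python, from workcell import status, grab_frame, camera_params, bot, search_frame, silhouettes gives the robot as it stands.
- The arm moves only by the shell command python3 -m creep 'ROWS' [FORCE]. ROWS is JSON, a list of rows, each a list of 5 numbers: the shift along the tool's x, y, z in units of 60 mm (1.0 is 60 mm), then the turn about the tool's z in units of 8 degrees (1.0 is 8 degrees), then the opening, from 0 (shut) to 1 (fully open). In form: [[x, y, z, twist, hand], ...]. A call has 1 to 5 rows; each row is the pose to reach, as a shift and turn from the pose commanded when the call began, along the tool's axes at that moment; what a row does not reach only later rows make up. A row lasts 1/8 s, in which the tool goes at most 62.5 mm and 10.7 degrees, less where a joint would pass 70% of its speed; a pose out of reach is approached as far as the arm can. A call with a gripper value outside its range is refused whole. The fingers move at their own pace and stop on an object; FORCE is the grip in N (left out, the last holds). Time passes only in rows, so rows that repeat a pose let the fingers close. It gives the time, the measured TCP pose, the force, the opening and the grip force at its end, in the units of the state.
- status.observe(): the state, without advancing time (a new reading comes with each control period).
- grab_frame(name): name is "side" or "top" or "wrist"; returns the picture (420x560x3 uint8, blue, green, red); there is no depth.
- camera_params(name): a dict with "K" (3x3 intrinsics, pixels), "rvec" (rotation vector, rad) and "tvec" (3), from world to camera coordinates, as OpenCV has them; the wrist camera has in their place "tool_from_camera" (4x4, takes a point from camera to tool coordinates, whose origin is the TCP and whose axes are the flange's). Camera axes: x right, y down, z forward; pixel columns grow to the right and rows downward; lengths in m; the calibration is good to about 2 mm. The wrist camera is an equidistant fisheye: a pixel r from the principal point sees the ray r / f radians off the axis. A picture is of the moment at which its call begins: read the wrist's pose just before it. camera_params takes no time and is no camera call.
- bot.job_done(): hands the job in; it is judged then, once.
Trained networks look in the newest picture that a camera, given by its name, has taken for a name from the list of things; names that differ only in an ending like _2 or _b are one class to them, and where a whole thing is asked for, a point or a joint stands for the part that bears it (a point fixed in the world has none). Each returns a list of dicts, best first, with "p" (0 to 1); they miss things now and then, are a little off and sometimes report something else, mostly with a low value. They report only what shows in the picture. A call takes as long as a camera call. They do not tell look-alikes from the thing itself.
- search_frame(camera, name): "extent" ([left, top, right, bottom] as shares, 0 to 1, of the picture: columns of its width, rows of its height, round what is visible of it).
- silhouettes(camera, name): "mask" (420x560 bool, what is visible of it) and "extent" ([left, top, right, bottom] as shares, 0 to 1, of the picture: columns of its width, rows of its height, round what is visible of it).
The state is a dict: "clock": time; "qpos": joint angles; "qd": joint speeds; "joint_efforts": joint torques, N m; "position": TCP position; "tool_rot": TCP orientation; "force": force on the tool from outside, world axes, zero at the start; "moment": the same for the moment, N m; "grip_width": finger opening in m; "finger_force": force on a finger pad.
Only numpy, scipy, OpenCV 4.12 (cv2) and the standard library are available. Lean on these libraries where they do the work, as an engineer would, in place of code of your own. Each camera call takes 0.05 s, during which the arm holds its last target. There are 200 camera calls.

## Working session

There is one attempt and no reset: what is moved stays moved. The work goes in short steps, Python scripts to look and compute and a shell command to move; the robot and the scene stay as the last step left them, time stands still between calls to the robot, and variables do not carry over. Pictures are saved under pics/ and viewed, at most 13 in all, crops included, and the job is handed in when it is done.

```bash
ls; mkdir -p pics; python3 - <<'E'
from workcell import status, grab_frame, camera_params, bot, search_frame, silhouettes
import cv2,numpy as np
s=status.observe();print({k:np.round(v,3).tolist() for k,v in s.items()})
for n in("top","side"):
    im=grab_frame(n);cv2.imwrite(f"pics/{n}0.png",im)
    p=camera_params(n);print(n,np.round(p["K"],1).tolist(),p["rvec"],p["tvec"])
    for c in("case_new","shelf"):
        print(c,[(round(d["p"],2),(np.array(d["extent"])*[560,420,560,420]).round().tolist()) for d in search_frame(n,c)])
p=camera_params("wrist");print(p)
E
```

```text
pics
{'clock': 0.0, 'qpos': [1.081, 0.522, -0.036, 1.6, 0.021, 1.021, -0.113], 'qd': [0.0, 0.001, -0.0, -0.0, -0.0, -0.0, 0.0], 'joint_efforts': [-0.0, -92.711, 1.98, -36.993, 0.018, 0.008, 0.0], 'position': [0.255, -0.57, 0.239], 'tool_rot': [-3.14, 0.0, 0.42], 'force': [0.114, -0.389, 0.483], 'moment': [-0.015, -0.002, -0.075], 'finger_force': 0.0, 'grip_width': 0.085}
top [[462.7, 0.0, 279.6], [0.0, 462.7, 206.7], [0.0, 0.0, 1.0]] [ 2.16064954 -2.15259372  0.07975497] [0.05296368 0.5136763  1.0004921 ]
case_new [(0.95, [387.0, 194.0, 417.0, 240.0])]
shelf [(0.85, [232.0, 127.0, 347.0, 211.0])]
side [[399.1, 0.0, 277.5], [0.0, 399.1, 218.3], [0.0, 0.0, 1.0]] [ 0.92758358 -2.43314162  1.1071295 ] [0.39078768 0.21876532 0.92866269]
case_new [(0.59, [312.0, 168.0, 345.0, 191.0])]
shelf [(0.77, [210.0, 171.0, 289.0, 245.0])]
{'K': array([[325.1922621 ,   0.        , 277.23475054],
       [  0.        , 325.1922621 , 209.57033688],
       [  0.        ,   0.        ,   1.        ]]), 'tool_from_camera': array([[ 4.92155364e-04, -9.54048832e-01, -2.99650770e-01,
         7.68819652e-02],
       [ 9.99999855e-01,  5.35296044e-04, -6.18829492e-05,
         1.45948231e-04],
       [ 2.19441227e-04, -2.99650696e-01,  9.54048957e-01,
        -1.35147619e-01],
       [ 0.00000000e+00,  0.00000000e+00,  0.00000000e+00,
         1.00000000e+00]])}
```

View pics/top0.png

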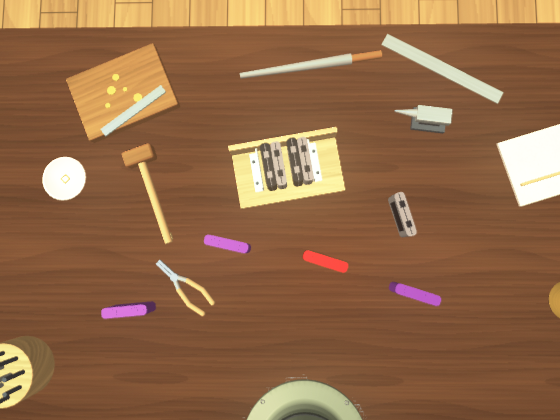

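View pics/side0.png

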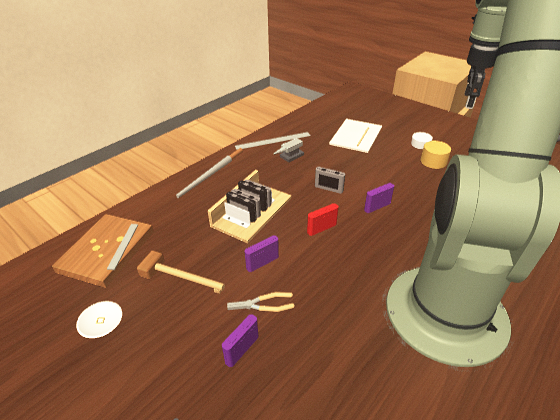

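The top view shows case_new, grey and black, at about (402,215), and the shelf at (288,168) with a vacant place near column 287. The purple cases at (227,244), (127,311) and (417,294) and the red one at (326,261) are look-alikes. Next I'll enlarge a crop to confirm this and measure positions.

```bash
cat > h.py <<'E'
from workcell import status, grab_frame, camera_params, bot, search_frame, silhouettes
import cv2,numpy as np
from scipy.optimize import minimize
def box(L,W,H,r=0.008):
    # footprint rounded, two levels
    a=np.linspace(0,np.pi/2,5);pts=[]
    for sx,sy in((1,1),(-1,1),(-1,-1),(1,-1)):
        for t in a: pts.append((sx*(L/2-r+r*np.cos(t)),sy*(W/2-r+r*np.sin(t))))
    pts=np.array(pts)
    return np.vstack([np.c_[pts,np.full(len(pts),z)] for z in(0,H)])
def place(P,x,y,yaw,z=0):
    c,s=np.cos(yaw),np.sin(yaw)
    return P@np.array([[c,-s,0],[s,c,0],[0,0,1]]).T+[x,y,z]
def proj(P,n):
    p=camera_params(n);return cv2.projectPoints(P,p["rvec"],p["tvec"],p["K"],None)[0][:,0]
def ray(n,uv,z):
    p=camera_params(n);R=cv2.Rodrigues(p["rvec"])[0];d=R.T@np.linalg.inv(p["K"])@[uv[0],uv[1],1];o=-R.T@p["tvec"]
    return o+d*(z-o[2])/d[2]
def hullmask(P,n):
    m=np.zeros((420*4,560*4),np.uint8);cv2.fillConvexPoly(m,cv2.convexHull((proj(P,n)*4+1.5).round().astype(np.int32)),255)
    return cv2.resize(m,(560,420),interpolation=cv2.INTER_AREA)/255.
def fit(P,masks,x0,z=0):
    def c(q): return sum(1-np.minimum(h,m).sum()/np.maximum(h,m).sum() for n,m in masks.items() for h in[hullmask(place(P,*q,z),n)])
    best=min((minimize(c,x0+np.array([0,0,d]),method="Nelder-Mead",options=dict(initial_simplex=x0+np.array([[0,0,d],[.01,0,d],[0,.01,d],[0,0,d+.15]]))) for d in(-.15,.15)),key=lambda r:r.fun)
    return best.x,best.fun
E
python3 - <<'E'
from h import *
im=grab_frame("top")
a=cv2.resize(im[120:215,225:355],None,fx=6,fy=6,interpolation=cv2.INTER_CUBIC)
b=cv2.resize(im[180:250,375:430],None,fx=3,fy=3,interpolation=cv2.INTER_CUBIC);a[-210:,-165:]=b
cv2.imwrite("pics/crop.png",a)
ms={}
for n in("top","side"):
    if n=="side":grab_frame(n)
    for c in("case_new",):
        r=silhouettes(n,c)
        for d in r:
            e=np.array(d["extent"])*[560,420,560,420];print(n,round(d["p"],2),e.round(),d["mask"].sum())
        if n=="top": r=[d for d in r if d["extent"][0]*560>370]
        else: r=[d for d in r if 300<d["extent"][0]*560<325 and d["extent"][1]*420<185]
        if r: ms[n]=r[0]["mask"].astype(float)
x0=np.r_[ray("top",(402,215),.04)[:2],.2];print(x0)
P=box(.096,.022,.066)
for k in [["top"],["top","side"]]:
    if all(i in ms for i in k):print(k,fit(P,{i:ms[i] for i in k},x0))
r=silhouettes("top","shelf")
for d in r:
    m=d["mask"].astype(np.uint8);print(d["p"],m.sum(),cv2.minAreaRect(cv2.findNonZero(m)))
E
```

```text
top 0.67 [387. 193. 417. 237.] 792
top 0.6 [231. 128. 345. 209.] 4105
side 0.68 [313. 169. 343. 193.] 656
[ 0.49465207 -0.21135364  0.2       ]
['top'] (array([ 0.49622191, -0.21132489,  0.29056771]), np.float64(0.03840060060352857))
['top', 'side'] (array([ 0.49589823, -0.21165636,  0.30036545]), np.float64(0.09772697390934981))
0.89 4055 ((286.89605712890625, 167.397216796875), (64.63258361816406, 108.19672393798828), 80.21759033203125)
```

View pics/crop.png

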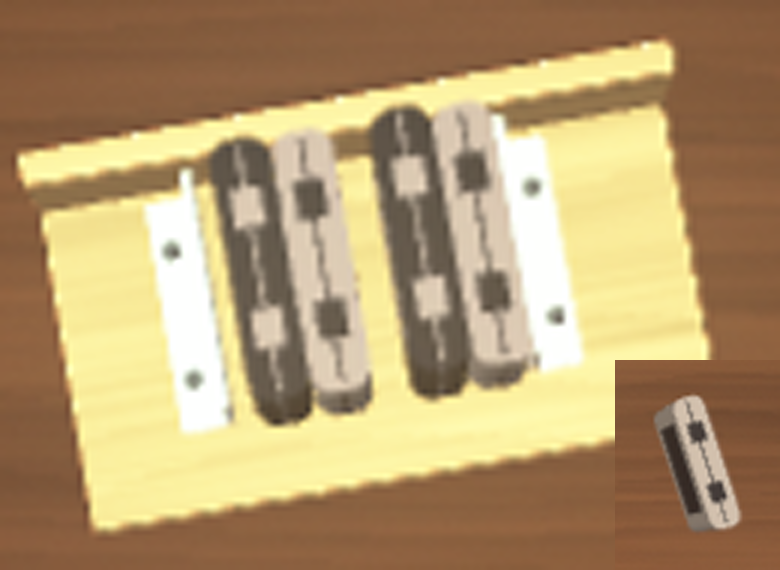

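The crop confirms it: case_new is the grey case with dark clips at top-image pixel (402,215). It has the same body as the row cases, and all the look-alikes are purple or red. In the row, bare board shows left of case_1 at about crop (225,300). Case_4 sits against the right bracket, so the free space is on the left. I'll approach at height.

```bash
python3 -m creep '[[1.0,-0.7,0,0.3,1],[2.0,-1.4,0.2,0.9,1],[3.0,-2.1,0.4,0.9,1],[4.0,-2.8,0.6,0.9,1],[4.8,-3.4,0.8,0.9,1]]'
```

```text
clock: 1.18
position: [0.4138, -0.3033, 0.1994]
tool_rot: [3.141, -0.001, 0.294]
force: [0.9, -0.5, 0.1]
grip_width: 0.0855
finger_force: 0.0
```

```bash
python3 -m creep '[[0.74,-0.58,0.3,0,1],[0.74,-0.58,0.3,0,1],[0.74,-0.58,0.3,0,1],[0.74,-0.58,0.3,0,1]]'; cat >> h.py <<'E'
from scipy.spatial.transform import Rotation as Ro
def wcam():
    s=status.observe();T=np.eye(4);T[:3,:3]=Ro.from_euler("xyz",s["tool_rot"]).as_matrix();T[:3,3]=s["position"]
    p=camera_params("wrist");return T@p["tool_from_camera"],p["K"]
def wproj(P,C):
    T,K=C;q=(np.asarray(P)-T[:3,3])@T[:3,:3];rho=np.hypot(q[:,0],q[:,1]);th=np.arctan2(rho,q[:,2])
    return np.c_[K[0,2]+K[0,0]*th*q[:,0]/rho,K[1,2]+K[0,0]*th*q[:,1]/rho]
def wray(uv,C,z):
    T,K=C;d=(np.asarray(uv,float)-[K[0,2],K[1,2]])/K[0,0];th=np.hypot(*d);v=np.r_[d/th*np.sin(th),np.cos(th)]
    v=T[:3,:3]@v;return T[:3,3]+v*(z-T[2,3])/v[2]
E
python3 - <<'E'
from h import *
C=wcam();im=grab_frame("wrist");P=box(.096,.022,.066)
def hm(Q):
    m=np.zeros((1680,2240),np.uint8);cv2.fillConvexPoly(m,cv2.convexHull((wproj(Q,C)*4+1.5).round().astype(np.int32)),255);return cv2.resize(m,(560,420),interpolation=cv2.INTER_AREA)/255.
for d in silhouettes("wrist","case_new"):
    e=np.array(d["extent"])*[560,420,560,420];m=d["mask"].astype(float);print(round(d["p"],2),e.round(),m.sum())
    c=lambda q:1-np.minimum(hm(place(P,*q)),m).sum()/np.maximum(hm(place(P,*q)),m).sum()
    x0=np.array([.496,-.2115,.295]);r=minimize(c,x0,method="Nelder-Mead",options=dict(initial_simplex=x0+np.array([[0,0,0],[.008,0,0],[0,.008,0],[0,0,.1]])));print(r.x,r.fun,c(x0))
for p in cv2.convexHull(wproj(place(P,.496,-.2115,.295),C).astype(np.float32)): cv2.circle(im,tuple(int(v) for v in p[0]),2,(0,255,0),-1)
cv2.imwrite("pics/w1.png",im)
E
```

```text
clock: 1.68
position: [0.4446, -0.2601, 0.1817]
tool_rot: [3.141, -0.0, 0.292]
force: [0.0, -0.7, 0.1]
grip_width: 0.0853
finger_force: 0.0
0.96 [223.  66. 257. 191.] 3925.0
[ 0.49484064 -0.21208384  0.29369173] 0.027663155233273784 0.04876985484580432
```

View pics/w1.png

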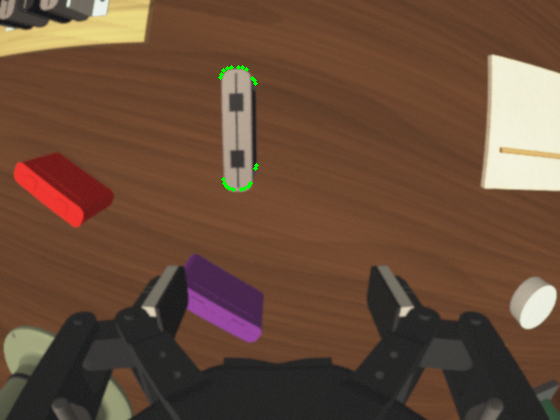

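```bash
python3 -m creep '[[0.53,-0.52,0.5,0,1],[0.53,-0.52,1.3,0,1],[0.53,-0.52,2.0,0,1],[0.53,-0.52,2.6,0,1],[0.53,-0.52,2.6,0,1]]' 25
```

```text
clock: 2.4
position: [0.4651, -0.2197, 0.0237]
tool_rot: [-3.139, 0.003, 0.293]
force: [0.2, 0.5, 0.2]
grip_width: 0.0854
finger_force: 0.0
```

```bash
python3 -m creep '[[0,0,0,0,0.6],[0,0,0,0,0.4],[0,0,0,0,0.2],[0,0,0,0,0.15],[0,0,0,0,0.15]]' 25;  python3 -m creep '[[0,0,0,0,0.1],[0,0,0,0,0.1],[0,0,0,0,0.1]]' 25
```

```text
clock: 3.02
position: [0.467, -0.2199, 0.0261]
tool_rot: [3.141, -0.001, 0.294]
force: [-2.0, 0.9, 11.3]
grip_width: 0.0218
finger_force: 28.9
clock: 3.4
position: [0.467, -0.2199, 0.0261]
tool_rot: [3.141, -0.001, 0.294]
force: [-0.6, 0.7, 11.5]
grip_width: 0.0218
finger_force: 28.9
```

```bash
python3 -m creep '[[0,0,-0.3,0,0.1],[0,0,-1.0,0,0.1],[0,-0.3,-1.9,0.2,0.1],[0.1,-1.2,-2.2,0.6,0.1],[0.2,-2.2,-2.2,0.9,0.1]]';  python3 -m creep '[[0,-0.8,0,0,0.1],[0.1,-1.5,0,0,0.1],[0.1,-1.5,0,0,0.1]]'
python3 - <<'E'
from h import *
C=wcam();im=grab_frame("wrist");s=status.observe();print(s["position"],s["tool_rot"])
cv2.imwrite("pics/w2.png",im);np.savez("w2.npz",T=C[0],K=C[1])
for d in silhouettes("wrist","case_1")[:6]: print(round(d["p"],2),(np.array(d["extent"])*[560,420,560,420]).round())
E
```

```text
clock: 4.03
position: [0.4402, -0.089, 0.1598]
tool_rot: [3.141, -0.004, 0.165]
force: [0.7, 0.9, -2.1]
grip_width: 0.0218
finger_force: 27.3
clock: 4.4
position: [0.4306, 0.0027, 0.1584]
tool_rot: [-3.141, -0.001, 0.173]
force: [-0.2, -0.1, -1.3]
grip_width: 0.0215
finger_force: 27.2
[0.43064107 0.00097489 0.1582696 ] [-3.14154097e+00 -9.48904439e-04  1.71162792e-01]
0.92 [193.   1. 238.  48.]
0.92 [283.   1. 315.  50.]
0.79 [305.   0. 344.  51.]
0.79 [312. 226. 380. 298.]
0.74 [425. 292. 507. 359.]
0.66 [228.   0. 264.  50.]
```

View pics/w2.png

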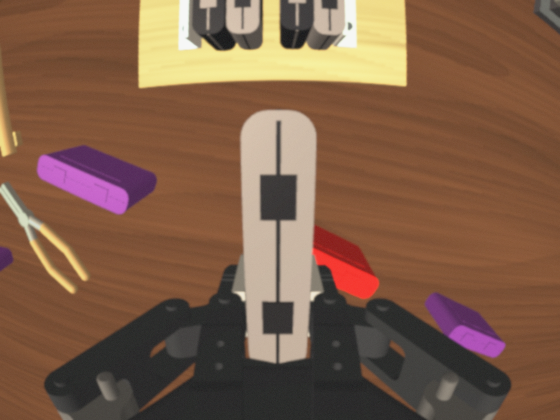

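```bash
python3 - <<'E'
from h import *
d=np.load("w2.npz");C=(d["T"],d["K"])
a,b=wray((140,87),C,.012),wray((406,84),C,.012);print(a,b,np.linalg.norm(a-b),np.arctan2(*(b-a)[:2]))
c=cv2.resize(cv2.imread("pics/w2.png")[0:100,130:420],None,fx=2.7,fy=2.7,interpolation=cv2.INTER_CUBIC)
# top-view: corners of board from top picture mask/lines via crop coordinates
for u in [(95,530),(710,358),(42,210),(662,105)]:
    print(u,ray("top",(225+u[0]/6,120+u[1]/6),.012))
E
```

```text
[0.51186709 0.14243435 0.012     ] [ 0.55493772 -0.0920488   0.012     ] 0.23840600991045963 2.959934341859082
(95, 530) [0.51106481 0.14285473 0.012     ]
(710, 358) [ 0.57663411 -0.08818133  0.012     ]
(42, 210) [0.63340314 0.16474544 0.012     ]
(662, 105) [ 0.67378098 -0.07086179  0.012     ]
```

```bash
python3 -m creep '[[0.3,0,0,-0.07,0.1],[0.7,0,0,-0.07,0.1],[0.8,0,0,-0.07,0.1],[0.8,0,0,-0.07,0.1]]'
python3 - <<'E'
from h import *
C=wcam();im=grab_frame("wrist");s=status.observe();print(s["position"],s["tool_rot"])
np.savez("w3.npz",T=C[0],K=C[1]);cv2.imwrite("pics/w3full.png",im)
cv2.imwrite("pics/w3.png",cv2.resize(im[0:150,140:400],None,fx=3,fy=3,interpolation=cv2.INTER_CUBIC))
for d in silhouettes("wrist","case_1")[:6]: print(round(d["p"],2),(np.array(d["extent"])*[560,420,560,420]).round())
E
```

```text
clock: 5.0
position: [0.4776, 0.0071, 0.1574]
tool_rot: [3.141, 0.0, 0.177]
force: [-0.6, 0.0, -1.7]
grip_width: 0.0219
finger_force: 27.2
[0.47729834 0.00717745 0.1573332 ] [3.14148942e+00 6.57762734e-04 1.77224583e-01]
0.95 [303.   0. 339. 104.]
0.76 [335. 285. 357. 305.]
0.73 [273.   0. 310. 102.]
0.67 [ 42. 191. 159. 266.]
0.67 [451. 337. 469. 350.]
0.66 [220.   2. 261. 104.]
```

View pics/w3.png

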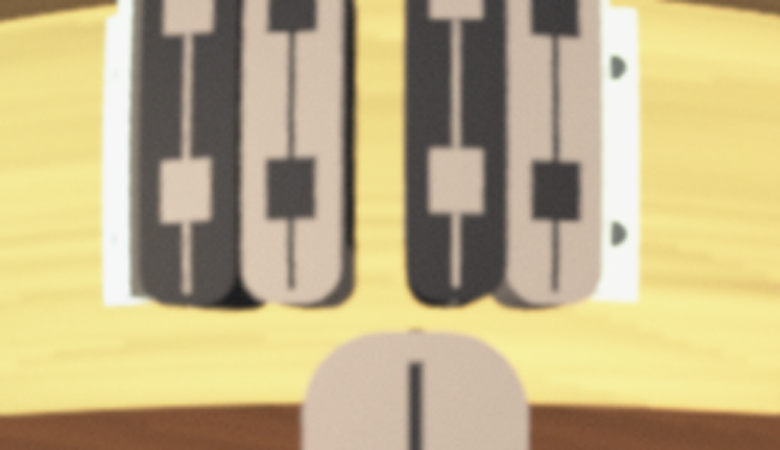

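```bash
python3 - <<'E'
from h import *
d=np.load("w3.npz");C=(d["T"],d["K"]);O=np.array([.6072,.0387]);y=.1795
R=np.array([[np.cos(y),np.sin(y)],[-np.sin(y),np.cos(y)]])
def sh(u,v,z): return (R@(wray((140+u/3,v/3),C,z)[:2]-O)*1000).round(1)
for n,h,l,r in(("c1",.066,133,238),("c2",.062,242,343),("c3",.070,406,506),("c4",.060,506,602)):
    for v in (120,220): 
        a,b=sh(l,v,.012+h),sh(r,v,.012+h);print(n,v,a,b,(a-b)[1])
    print("front",sh((l+r)/2,303,.012+h))
print("nose",sh(302,400,.197),sh(528,400,.197),"front",sh(415,331,.197))
T=C[0]
s=status.observe();print("tcp shelf",(R@(np.array(s["position"][:2])-O)*1000).round(1),s["tool_rot"][2])
for v in (120,220):print("plate edges at board z14",sh(104,v,.014),sh(638,v,.014))
E
```

```text
c1 120 [-5.7 53.3] [-7.7 29.4] 23.9
c1 220 [-29.   53.2] [-30.6  29.5] 23.700000000000003
front [-48.6  41.5]
c2 120 [-6.9 29.2] [-7.9  6.8] 22.4
c2 220 [-30.1  29.3] [-31.    6.8] 22.5
front [-49.4  18.1]
c3 120 [-9.9 -7.1] [ -9.6 -28.2] 21.1
c3 220 [-32.  -7.] [-31.8 -28.2] 21.2
front [-50.  -17.6]
c4 120 [ -7.3 -29.2] [ -6.3 -50.9] 21.7
c4 220 [-30.7 -29.1] [-29.8 -50.8] 21.699999999999996
front [-49.3 -40. ]
nose [-62.8   2.5] [-62.8 -19.5] front [-56.1  -8.5]
tcp shelf [-133.5   -7.7] 0.17742303633749978
plate edges at board z14 [10.3 80.5] [  7.6 -72.6]
plate edges at board z14 [-20.2  80.4] [-22.3 -72.5]
```

The wrist view shows a gap from crop column 343 to 406, about 13.9 mm wide and centred at shelf y≈0. The case's nose is at crop column 415, so it must shift about 9 mm left. The right pair sits against its bracket, so it is the tight side, and the row has to give to the left. I'll back off a little, shift and lower in front of the row.

```bash
python3 -m creep '[[-0.1,-0.1,0.3,0,0.1],[-0.1,-0.15,0.8,0,0.1],[-0.1,-0.15,1.4,0,0.1],[-0.1,-0.15,1.8,0,0.1],[-0.1,-0.15,1.92,0,0.1]]';python3 -m creep '[[0,0,0,0,0.1],[0,0,0,0,0.1]]'
python3 - <<'E'
from h import *
C=wcam();im=grab_frame("wrist");s=status.observe();print(s["position"],s["tool_rot"])
np.savez("w4.npz",T=C[0],K=C[1]);cv2.imwrite("pics/w4.png",cv2.resize(im[0:200,140:400],None,fx=3,fy=3,interpolation=cv2.INTER_CUBIC))
E
```

```text
clock: 5.72
position: [0.4694, 0.0154, 0.0413]
tool_rot: [-3.142, 0.002, 0.178]
force: [0.7, -0.0, -0.7]
grip_width: 0.0217
finger_force: 27.2
clock: 5.98
position: [0.4709, 0.0157, 0.0431]
tool_rot: [3.142, -0.001, 0.178]
force: [0.2, 0.1, -1.3]
grip_width: 0.0219
finger_force: 27.2
[0.47094658 0.01566909 0.04305442] [ 3.14151600e+00 -1.42587439e-03  1.78032197e-01]
```

View pics/w4.png

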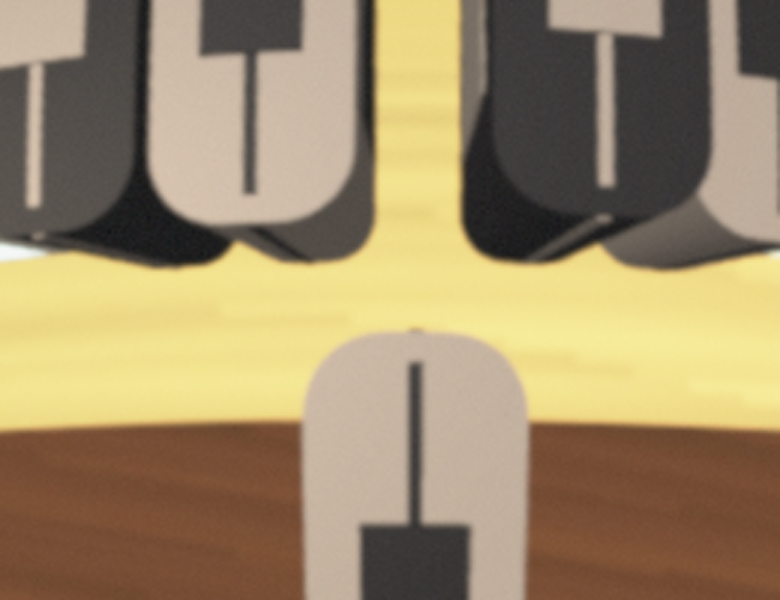

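The gap's centre is at crop column 418 and the nose at 415, so they line up. I'll lower until it just touches, then ease in.

```bash
python3 -m creep '[[0,0,0.03,0,0.1],[0,0,0.06,0,0.1],[0,0,0.06,0,0.1]]';python3 -m creep '[[0,0,0.015,0,0.1],[0,0,0.015,0,0.1]]'
```

```text
clock: 6.4
position: [0.4704, 0.0157, 0.0384]
tool_rot: [-3.142, 0.0, 0.178]
force: [-0.8, 0.4, -1.3]
grip_width: 0.0216
finger_force: 27.2
clock: 6.65
position: [0.4706, 0.0157, 0.0377]
tool_rot: [3.142, -0.0, 0.178]
force: [-0.7, 0.1, 0.7]
grip_width: 0.0219
finger_force: 27.5
```

```bash
python3 -m creep '[[0.05,0,0,0,0.1],[0.1,0,0,0,0.1],[0.15,0,0,0,0.1],[0.18,0,0,0,0.1],[0.2,0,0,0,0.1]]'
```

```text
clock: 7.28
position: [0.4824, 0.0178, 0.0377]
tool_rot: [3.142, -0.0, 0.178]
force: [-1.0, -0.5, 4.9]
grip_width: 0.0222
finger_force: 27.8
```

```bash
python3 -m creep '[[0.02,0,-0.01,0,0.1],[0.05,0,-0.015,0,0.1],[0.08,0,-0.015,0,0.1],[0.1,0,-0.015,0,0.1]]'
```

```text
clock: 7.78
position: [0.4882, 0.0189, 0.0384]
tool_rot: [-3.142, 0.0, 0.178]
force: [-0.5, -0.9, -0.8]
grip_width: 0.0213
finger_force: 27.1
```

```bash
python3 -m creep '[[0.03,-0.005,0,0,0.1],[0.06,-0.01,0,0,0.1],[0.09,-0.015,0,0,0.1]]'
```

```text
clock: 8.15
position: [0.4934, 0.0208, 0.0385]
tool_rot: [-3.142, 0.0, 0.178]
force: [-1.8, -0.1, -1.2]
grip_width: 0.022
finger_force: 27.1
```

```bash
python3 -m creep '[[0.03,-0.008,0,0,0.1],[0.06,-0.015,0,0,0.1],[0.09,-0.02,0,0,0.1]]'
```

```text
clock: 8.52
position: [0.4986, 0.0229, 0.0386]
tool_rot: [3.142, -0.0, 0.178]
force: [0.4, -0.4, -1.0]
grip_width: 0.0219
finger_force: 27.1
```

```bash
python3 -m creep '[[0.03,0,0,0,0.1],[0.06,0,0,0,0.1],[0.09,0,0,0,0.1],[0.12,0,0,0,0.1]]'
```

```text
clock: 9.02
position: [0.5056, 0.0241, 0.0385]
tool_rot: [-3.142, 0.0, 0.178]
force: [1.2, -0.6, -0.8]
grip_width: 0.0214
finger_force: 27.1
```

```bash
python3 -m creep '[[0.04,0,0,0,0.1],[0.08,0,0,0,0.1],[0.12,0,0,0,0.1],[0.16,0,0,0,0.1],[0.16,0,0,0,0.1]]'
python3 - <<'E'
from h import *
im=grab_frame("wrist");cv2.imwrite("pics/w5.png",cv2.resize(im[0:260,120:440],None,fx=2.3,fy=2.3,interpolation=cv2.INTER_CUBIC))
E
```

```text
clock: 9.65
position: [0.5151, 0.0259, 0.0385]
tool_rot: [-3.142, -0.0, 0.178]
force: [0.1, -0.9, -0.9]
grip_width: 0.0218
finger_force: 27.1
```

View pics/w5.png

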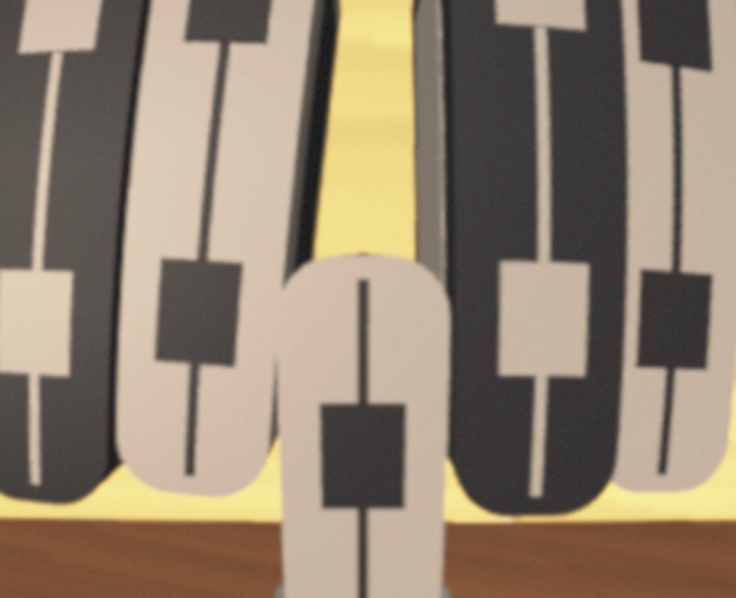

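The wrist view shows the nose wedged in the gap at crop (363,260). Case_2 has eased left with a slight yaw, and case_3 is still straight.

```bash
python3 -m creep '[[0.04,0,0,0,0.1],[0.08,0,0,0,0.1],[0.12,0,0,0,0.1],[0.15,0,0,0,0.1]]'
```

```text
clock: 10.2
position: [0.5241, 0.0275, 0.0385]
tool_rot: [-3.142, -0.0, 0.178]
force: [-0.7, -1.3, -1.6]
grip_width: 0.0218
finger_force: 27.1
```

```bash
python3 -m creep '[[0.04,0,0,0.03,0.1],[0.08,0,0,-0.03,0.1],[0.12,0,0,0.03,0.1],[0.15,0,0,0,0.1]]'
```

```text
clock: 10.7
position: [0.5329, 0.0292, 0.0385]
tool_rot: [-3.141, -0.0, 0.178]
force: [0.5, -0.1, -1.1]
grip_width: 0.0217
finger_force: 27.1
```

```bash
python3 -m creep '[[0.04,0,0,0,0.1],[0.08,0,0,0,0.1],[0.12,0,0,0,0.1],[0.15,0,0,0,0.1],[0.15,0,0,0,0.1]]'
python3 - <<'E'
from h import *
im=grab_frame("wrist");cv2.imwrite("pics/w6.png",cv2.resize(im[0:340,80:480],None,fx=1.75,fy=1.75,interpolation=cv2.INTER_CUBIC))
E
```

```text
clock: 11.32
position: [0.5417, 0.0307, 0.0385]
tool_rot: [-3.142, -0.0, 0.178]
force: [-0.4, -0.6, -1.1]
grip_width: 0.022
finger_force: 27.1
```

View pics/w6.png

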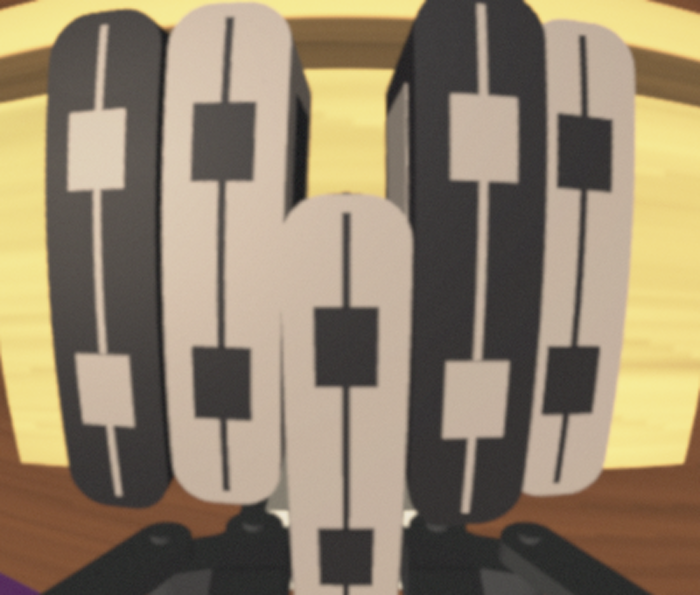

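The nose is about two thirds in, at crop (346,195), and the neighbours stand straight. I'll set the case down, release it, rise and go behind it to push.

```bash
python3 -m creep '[[0,0,0.013,0,0.1],[0,0,0.013,0,0.1],[0,0,0.013,0,0.35],[0,0,0.013,0,0.4],[0,0,0.013,0,0.4]]'; python3 -m creep '[[0,0,0,0,0.4],[0,0,-0.1,0,0.4],[0,0,-0.5,0,0.4],[0,0,-1.0,0,0.4],[0,0,-1.3,0,0.4]]'
```

```text
clock: 12.0
position: [0.5415, 0.0307, 0.0377]
tool_rot: [-3.142, 0.0, 0.178]
force: [0.1, -0.6, -0.1]
grip_width: 0.0338
finger_force: 0.0
clock: 12.62
position: [0.5419, 0.0306, 0.1175]
tool_rot: [3.142, -0.001, 0.178]
force: [1.1, -0.1, -0.1]
grip_width: 0.0343
finger_force: 0.0
```

```bash
python3 -m creep '[[-0.3,0,-0.1,0,0.2],[-0.8,0,-0.1,0,0],[-0.8,0,0.3,0,0],[-0.8,0,0.9,0,0],[-0.8,0,1.25,0,0]]'; python3 -m creep '[[0,0,0,0,0],[0.05,0,0,0,0],[0.1,0,0,0,0]]'
python3 - <<'E'
from h import *
im=grab_frame("wrist");cv2.imwrite("pics/w7.png",cv2.resize(im[0:340,80:480],None,fx=1.75,fy=1.75,interpolation=cv2.INTER_CUBIC))
E
```

```text
clock: 13.25
position: [0.494, 0.0221, 0.0399]
tool_rot: [-3.142, 0.001, 0.178]
force: [0.4, -0.7, 0.1]
grip_width: -0.0
finger_force: 0.0
clock: 13.62
position: [0.5011, 0.0233, 0.0418]
tool_rot: [3.142, -0.002, 0.178]
force: [-0.0, 0.2, -0.2]
grip_width: -0.0001
finger_force: 0.0
```

View pics/w7.png

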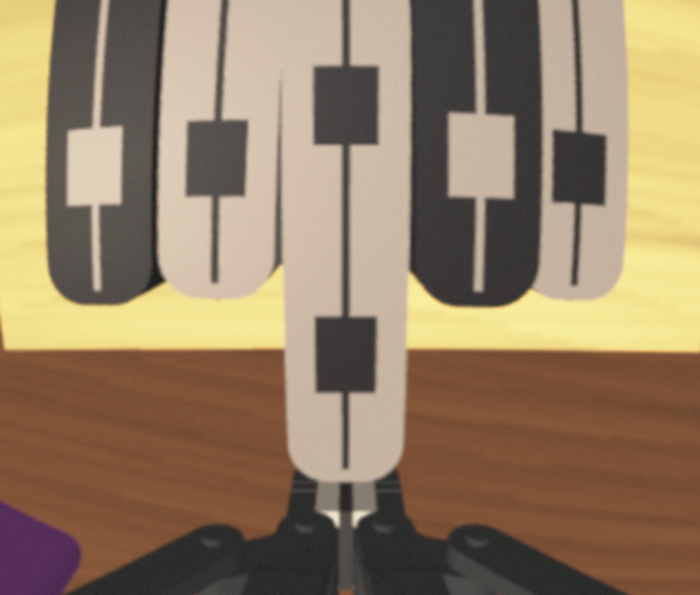

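The shut fingers are centred behind the case's rear end at crop (346,480), and about 36 mm remains to push.

```bash
python3 -m creep '[[0.06,0,0,0,0],[0.12,0,0,0,0],[0.18,0,0,0,0],[0.22,0,0,0,0],[0.26,0,0,0,0]]'; python3 -m creep '[[0.04,0,0,0,0],[0.08,0,0,0,0],[0.12,0,0,0,0],[0.16,0,0,0,0]]'
```

```text
clock: 14.3
position: [0.5156, 0.026, 0.0407]
tool_rot: [-3.142, 0.0, 0.178]
force: [0.1, -1.0, -0.5]
grip_width: 0.0002
finger_force: 0.0
clock: 14.8
position: [0.5252, 0.0277, 0.0407]
tool_rot: [-3.142, 0.0, 0.178]
force: [0.8, -0.4, 0.4]
grip_width: 0.0001
finger_force: 0.0
```

```bash
python3 -m creep '[[0.04,0,0,0,0],[0.08,0,0,0,0],[0.12,0,0,0,0],[0.16,0,0,0,0],[0.2,0,0,0,0]]'; python3 -m creep '[[0.03,0,0,0,0],[0.06,0,0,0,0],[0.08,0,0,0,0]]'
```

```text
clock: 15.42
position: [0.537, 0.0298, 0.0407]
tool_rot: [-3.142, 0.0, 0.178]
force: [-1.1, -0.1, -0.3]
grip_width: 0.0003
finger_force: 0.0
clock: 15.8
position: [0.5416, 0.0307, 0.0408]
tool_rot: [-3.142, -0.0, 0.178]
force: [-0.3, 0.2, 0.4]
grip_width: 0.0001
finger_force: 0.0
```

```bash
python3 -m creep '[[0.02,0,0,0,0],[0.04,0,0,0,0],[0.05,0,0,0,0]]'; python3 -m creep '[[0.015,0,0,0,0],[0.03,0,0,0,0]]'
python3 - <<'E'
from h import *
im=grab_frame("wrist");cv2.imwrite("pics/w8.png",cv2.resize(im[0:340,80:480],None,fx=1.75,fy=1.75,interpolation=cv2.INTER_CUBIC))
E
```

```text
clock: 16.18
position: [0.5446, 0.0312, 0.0407]
tool_rot: [-3.142, 0.0, 0.178]
force: [-0.8, 0.5, -0.2]
grip_width: 0.0001
finger_force: 0.0
clock: 16.42
position: [0.545, 0.0311, 0.0405]
tool_rot: [3.141, 0.003, 0.178]
force: [-10.7, -2.5, 2.5]
grip_width: 0.0001
finger_force: 0.0
```

View pics/w8.png

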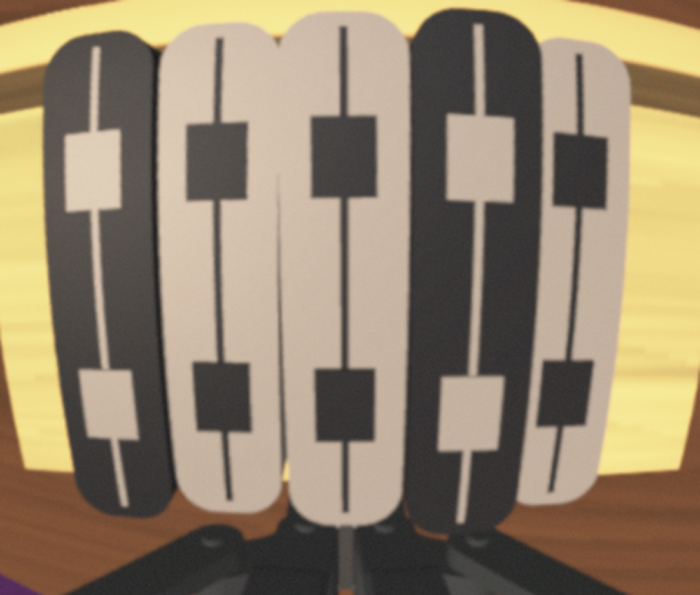

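Force jumped to 11 N, which is the back-board stop. In the picture the case ends flush with its neighbours, at row 524 between case_2's 512 and case_3's 535, as their heights predict. I'll back off at once.

```bash
python3 -m creep '[[-0.2,0,0,0,0],[-0.8,0,0,0,0],[-1.2,0,-0.6,0,0],[-1.2,0,-1.6,0,0],[-1.2,0,-2.4,0,0]]'; python3 -m creep '[[0.3,0,-0.3,0,0],[0.6,0,-0.3,0,0],[0.6,0,-0.3,0,0]]'
python3 - <<'E'
from h import *
C=wcam();im=grab_frame("wrist")
cv2.imwrite("pics/w9.png",cv2.resize(im[0:180,140:420],None,fx=2.8,fy=2.8,interpolation=cv2.INTER_CUBIC))
np.savez("w9.npz",T=C[0],K=C[1])
E
```

```text
clock: 17.1
position: [0.475, 0.0186, 0.1869]
tool_rot: [3.142, -0.001, 0.178]
force: [0.1, 0.3, 0.7]
grip_width: 0.0003
finger_force: 0.0
clock: 17.48
position: [0.5111, 0.0252, 0.2028]
tool_rot: [-3.142, -0.001, 0.178]
force: [-0.2, -0.2, -0.0]
grip_width: -0.0001
finger_force: 0.0
```

View pics/w9.png

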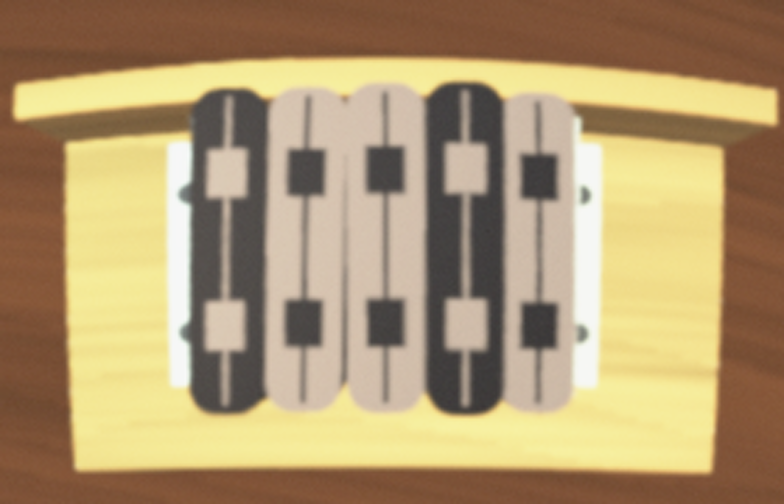

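The row now stands as five cases with fronts at crop rows 409–413. I'll check flushness in numbers.

```bash
python3 - <<'E'
from h import *
d=np.load("w9.npz");C=(d["T"],d["K"]);O=np.array([.6072,.0387]);y=.1795
R=np.array([[np.cos(y),np.sin(y)],[-np.sin(y),np.cos(y)]])
for n,u,v,h in(("c1",226,412,66),("c2",304,411,62),("new",386,411,66),("c3",465,413,70),("c4",540,410,60)):
    print(n,(R@(wray((140+u/2.8,v/2.8),C,.012+h/1000)[:2]-O)*1000).round(1))
E
```

```text
c1 [-48.7  49.5]
c2 [-49.3  27.2]
new [-49.    3.3]
c3 [-49.  -18.9]
c4 [-48.9 -42.1]
```

All the fronts line up within 0.6 mm, so I'm handing the job in.

```bash
python3 -c "
from workcell import bot
print(bot.job_done())"
```

```text
the job is handed in; nothing more can be done
None
```

The findings case now stands upright in the vacant place, pushed home against the back board, with all five case fronts level to within 0.6 mm by camera; the job was handed in at about 17.5 s, and the highest push I read was about 11 N, briefly, at the back-board stop.

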